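Index the turned leg on the carving stand and lock it

TASK

The square-topped wooden leg in the indexing stand is clamped at an odd angle. Loosen the clamp lever, turn the leg by its square top until you feel the spring plunger drop fully into a notch of the hidden index plate, then let go and swing the clamp lever home again so that the leg is locked in that notch. Leave everything else on the bench where it lies.

Things in the scene. Friction and masses are not known exactly. Their poses are not given: they have to be found in the camera images.
- stand: indexing stand bolted to the bench: cream base plate 210 x 210 x 16 mm, round housing 190 mm across up to z = 72 mm, steel chuck 100 mm across (z 84 to 154 mm with jaws) holding a wooden leg upright. Origin on the bench under the vertical spindle axis, z up. In the closed housing an index plate with four notches 90 degrees apart turns with the leg, set on it at an unknown angle that nothing shows
- work_top (a point): centre of the top face of the leg's square part, on the spindle axis, 266 mm above the bench. The square is 46 x 46 mm and 56 mm tall (z 210 to 266 mm), its side faces square to this point's x and y axes; below it the leg is round, 33 to 54 mm across. The leg is held firmly in the chuck and only turns
- spindle (a joint): angle (rad) of leg and chuck on the stand, counter-clockwise from above; no stops; a notch lies 0.25 to 1.35 rad off either way. With the clamp loose the leg turns against some 0.2 N m of drag; sliding into a notch it is pulled on, by up to about 1 N m, for some 0.1 rad, then it resists as strongly and can be forced out again. Let go within 0.06 rad of the bottom, it centres itself
- plunger (a joint): how far (m) the spring plunger has dropped: 0 while its nose rides on the index plate, about 0.0056 when fully in a notch. Its black knob (28 mm across, top 125 mm above the bench when riding) stands on the housing 75 mm from the spindle axis, 60 degrees counter-clockwise from the stand's x axis
- clamp (a joint): clamp lever angle (rad): 0 loose stop, 1.25 tight stop; grows clockwise from above. It grips the spindle above about 1.05 and stays where it is left; moving it takes about 0.4 N m, rising to 0.8 when tight. It starts tight, at 1.13 to 1.2. At 0 the lever points 30 degrees clockwise of the stand's x axis
- clamp_grip (a point): point on the centre line of the lever's black round handle (19 mm thick, level, from 45 to 115 mm from the pivot), 80 mm from the pivot, 112 mm above the bench; its x axis points outward along the handle. Free space of 40 mm or more below the handle and to both sides
- clamp_pivot (a point): the lever's vertical pivot axis at the height of the handle, 112 mm above the bench, 78 mm from the spindle axis on the stand's -y side; the hub there is 26 mm across and reaches 120 mm above the bench
- chuck_key: bystander: steel T-shaped chuck key 100 x 96 x 19 mm lying by the stand; origin at the cross bar, on the bench
- wax_tin: bystander: round aluminium tin 80 mm across, 48 mm tall, by the stand; origin at its underside centre
- sanding_block: bystander: cork sanding block 112 x 64 x 32 mm lying under the sweep of the clamp lever; origin at its underside centre
- gouge: bystander: turning gouge with dark wooden handle, 380 mm long, 33 mm thick, lying; origin near the ferrule, on the bench
- mallet: bystander: round wooden carver's mallet, 88 mm across, 212 mm tall, standing on its head; origin at its underside centre
- calipers: bystander: steel outside calipers 160 x 105 x 10 mm lying flat; origin at the pivot, on the bench
- bowl: bystander: small wooden bowl 144 mm across, 55 mm tall; origin at its underside centre

How it is judged:
On the way, in this order (a step that is already met when the one before it is completed fails the run):
1. the clamp lever has been swung loose (value of joint clamp below 1 rad), for 0.2 s.
2. with the clamp loose, the plunger has dropped into a notch (value of joint plunger above 0.0042 m and value of joint clamp below 1 rad), for 0.3 s.
At the end, for the whole second after the job is handed in: the plunger sits in a notch (dropped more than 4.2 of its 5.6 mm), the clamp lever is home (beyond 1.1 of its 1.25 rad), and leg and lever are at rest (value of joint plunger above 0.0042 m and value of joint clamp above 1.1 rad and velocity of joint spindle between -0.05 and 0.05 rad/s and velocity of joint clamp between -0.1 and 0.1 rad/s); the robot touches nothing.
It fails at once if a bystander was pushed more than 30 mm or knocked over (distance of any of chuck_key, wax_tin, sanding_block, gouge, mallet, calipers, bowl from where it was at the start of the episode above 0.03 m or angle between mallet's own z axis and vertical above 0.6 rad).
It also fails if it takes over 67 s, if anything falls off the work surface, if the arm or the gripper's body presses on something with over 40 N, if the wrist force passes 120 N, or if a joint passes its speed limit or range.

ROBOT

A 6-joint arm with a two-finger parallel gripper is mounted at the origin on the work surface. World frame = base frame: x ahead of the robot, y to its left, z up, the work surface at z = 0. Lengths are in m, angles in rad, forces in N, time in s.
With the tool pointing down it reaches from about 0.375 to 0.975 m from the base axis. Payload 3.8 kg.
Tool frame: the origin (TCP) lies midway between the tips of the shut fingers; the grasp point (between the pads) lies 19 mm behind it; x points along the fingers, z is the direction in which the jaws open and shut, and the axes are right-handed (so a half turn about x gives the same grasp; the last joint's range is limited). The gripper opens to 85 mm and grips with 20 to 120 N. Pads are 22 mm wide; open, the fingers measure 114 mm over their backs; the gripper's body (76 mm by 85 mm) begins 54 mm behind the grasp point. The pads swing forward as they close: fully open they stand 13 mm farther back than shut.
Start: joints at [-0.037, 0.264, 1.604, -0, 1.274, -0.037], TCP at [0.675, -0, 0.231] pointing down, gripper open.
Joint ranges: [-2.63, 2.63], [-0.94, 2.18], [0.31, 2.57], [-1.31, 4.45], [0, 2.66], [-2.55, 2.55]. Speed limits (rad/s): [2.57, 2.57, 3.14, 3.14, 3.14, 3.14].

INTERFACE

Orientations are given as a rotation vector (axis times angle).
In Python, from workcell import * gives the robot as it stands. The module is installed in compiled form; this text tells all that it offers.
- The arm moves only by the tool carry_out, never from a script. Its arguments are lists of equal length, an entry for each row: "offset": the shift along the tool's x, y, z in cm, a list of three; "delta_rot": the turn, a rotation vector about the tool's x, y, z in degrees, a list of three. A call has exactly 5 rows; each row shifts and turns the commanded pose from where the row before left it, along the tool's axes as they then stand; what a row does not reach is not made up. A row lasts 1/12 s, in which the tool goes at most 41.7 mm and 7.16 degrees, less where a joint would pass 70% of its speed; a pose out of reach is approached as far as the arm can. A call is refused whole if a number of a shift passes 4.17 or a number of a turn 7.16, either way. A call with a gripper value outside its range is refused whole. "fingers" is the opening, from -1 (shut) to 1 (fully open), set as the call begins (left out, the last holds). The fingers move at their own pace and stop on an object; "newtons" is the grip in N (left out, the last holds). Time passes only in rows, so rows that do not move let the fingers close, or fill a call up. It gives the time, the measured TCP pose, the force and the opening at its end, in the units of the state.
- read_state(): the state, without advancing time (a new reading comes with each control period).
- read_camera(name): name is "scene" or "side" or "wrist"; returns (picture, depth): 400x640x3 uint8, red, green, blue; 400x640 float32, m along the optical axis (not along the pixel's ray), 0 where there is no reading.
- get_calibration(name): a dict with "fx", "fy", "cx", "cy" (pixels), "R" (3x3) and "t" (3): a world point X has camera coordinates R X + t; the wrist camera has in their place "mount" (4x4, takes a point from camera to tool coordinates, whose origin is the TCP and whose axes are the tool frame's). Camera axes: x right, y down, z forward; pixel columns grow to the right and rows downward; lengths in m; the calibration is good to about 2 mm. A picture is of the moment at which its call begins: read the wrist's pose just before it. get_calibration takes no time and is no camera call.
- finish_job(): hands the job in, once; it reports no verdict.
The state is a dict: "time": time; "q": joint angles; "joint_vel": joint speeds; "joint_torque": joint torques, N m; "tool_pos": TCP position; "tcp_rot": TCP orientation; "wrist_force": force on the tool from outside, world axes, zero at the start; "torque": the same for the moment, N m; "width": opening from 0.0 (shut) to 1.0 (fully open).
Only numpy, scipy, OpenCV 4.12 (cv2) and the standard library are available. Lean on these libraries where they do the work, as an engineer would, in place of code of your own. Each camera call takes 0.05 s, during which the arm holds its last target. There are 200 camera calls.

## Working session

There is one attempt and no reset: what is moved stays moved. The work goes in short steps, Python scripts to look and compute and a tool call to move; the robot and the scene stay as the last step left them, time stands still between calls to the robot, and variables do not carry over. Pictures are saved under pics/ and viewed, about 8 in all and at most 12, crops included, and the job is handed in when it is done.

Besides the shell and the picture viewer there is one more tool, called after "Request:" in YAML: its name, and indented under it one key for each argument. carry_out: Moves the arm, as the interface text tells. Its arguments: {"type":"object","properties":{"offset":{"type":"array"},"delta_rot":{"type":"array"},"fingers":{"type":"number"},"newtons":{"type":"number"}},"required":["offset","delta_rot"]}

```bash
mkdir -p pics; cat > h.py <<'E'
from workcell import *
import numpy as np, cv2
from scipy.spatial.transform import Rotation as Ro
def save(n,im): cv2.imwrite('pics/'+n+'.png',im[:,:,::-1])
def cloud(name):
    s=read_state(); im,d=read_camera(name); c=get_calibration(name)
    v,u=np.mgrid[:400,:640]
    P=np.stack([(u-c['cx'])/c['fx']*d,(v-c['cy'])/c['fy']*d,d],-1).astype(float)
    if 'mount' in c:
        M=np.array(c['mount']); P=P@M[:3,:3].T+M[:3,3]
        P=P@Ro.from_rotvec(s['tcp_rot']).as_matrix().T+s['tool_pos']
    else: P=(P-np.array(c['t']))@np.array(c['R'])
    P[d==0]=np.nan
    return im,P
E
python3 - <<'E'
from h import *
a,Pa=cloud('scene'); b,Pb=cloud('side'); 
np.savez('c0.npz',a=a,Pa=Pa,b=b,Pb=Pb)
save('scene0',a); save('side0',b)
s=read_state(); print(s)
for n in('scene','side'):
    c=get_calibration(n); print(n,-np.array(c['R']).T@c['t'],np.array(c['R'])[2])
print(get_calibration('wrist'))
E
```

```text
{'time': 0.1, 'q': array([-3.69087350e-02,  2.64644345e-01,  1.60527289e+00,  9.25349398e-06,
        1.27372830e+00, -3.69016706e-02]), 'joint_vel': array([ 5.45453833e-05, -2.53357623e-03, -3.18522908e-03, -6.13116425e-04,
        3.64687321e-04, -1.91795803e-03]), 'joint_torque': array([ 2.96398039e-04, -5.16707003e+01, -3.68589377e+01,  1.30520286e-05,
        6.22219843e-03,  5.24967299e-05]), 'tool_pos': array([6.74313869e-01, 2.06689955e-05, 2.30089954e-01]), 'tcp_rot': array([7.41357361e-05, 1.57284748e+00, 5.87658047e-05]), 'wrist_force': array([ 1.390974  , -0.76644858,  1.30882134]), 'torque': array([-0.00518493,  0.01954291, -0.03227134]), 'width': 0.9957827529003572}
scene [ 1.10215999 -0.91218547  1.35718116] [-0.3687965   0.55063578 -0.74885872]
side [0.81689418 1.11298015 1.06464504] [-0.21131408 -0.76989126 -0.60217424]
{'fx': 310.0519022897656, 'fy': 310.0519022897656, 'cx': 316.9845625709435, 'cy': 194.9391836210206, 'mount': array([[-5.39820781e-04, -3.21109968e-01,  9.47041761e-01,
        -1.42710046e-01],
       [-9.38624823e-04, -9.47041319e-01, -3.21110353e-01,
         8.33909207e-02],
       [ 9.99999414e-01, -1.06225895e-03,  2.09830798e-04,
         3.68804430e-04],
       [ 0.00000000e+00,  0.00000000e+00,  0.00000000e+00,
         1.00000000e+00]])}
```

View pics/scene0.png

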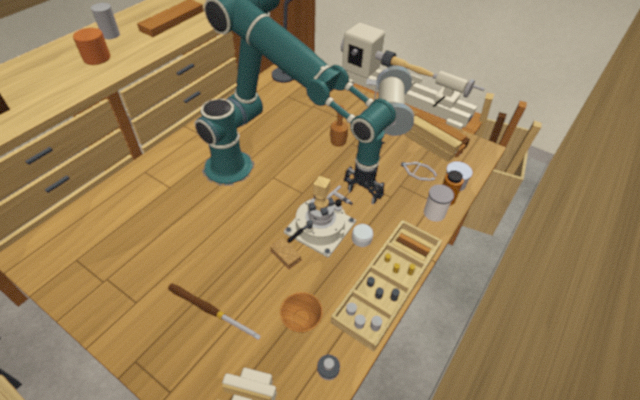

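View pics/side0.png

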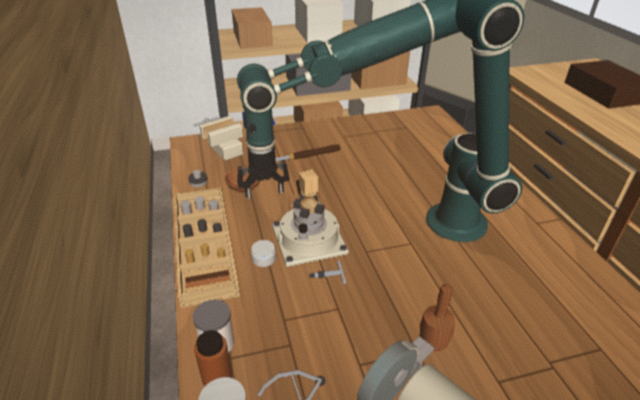

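The scene view shows the stand near (320,222), leg top near (322,183), the black clamp lever pointing to about (292,238), and the cork block at (287,252). In the side view the leg top is near (309,180) and the stand near (309,235). Next I'll measure these from depth.

```bash
python3 - <<'E'
from h import *
z=np.load('c0.npz')
for n,(u0,u1,v0,v1) in (('a',(280,375,170,275)),('b',(265,360,160,290))):
    im=z[n];P=z['P'+n]
    sub=P[v0:v1,u0:u1].reshape(-1,3); col=im[v0:v1,u0:u1].reshape(-1,3).astype(int)
    def rep(name,m):
        q=sub[m]
        if len(q)>3: print(n,name,len(q),np.nanmedian(q,0).round(4),np.nanmin(q,0).round(3),np.nanmax(q,0).round(3))
        return q
    ok=~np.isnan(sub[:,0])
    q=rep('top',ok&(abs(sub[:,2]-.266)<.006)&(col[:,0]>120))
    if len(q)>3:print(cv2.minAreaRect((q[:,:2]*1000).astype(np.float32)))
    q=rep('base',ok&(abs(sub[:,2]-.016)<.005)&(col.min(1)>120))
    if len(q)>3:print(cv2.minAreaRect((q[:,:2]*1000).astype(np.float32)))
    q=rep('black',ok&(col.max(1)<70)&(sub[:,2]>.09)&(sub[:,2]<.135))
    for r in q[::max(1,len(q)//40)]:print(r.round(3),end=' ')
    print()
    big=cv2.resize(im[v0-10:v1+10,u0-10:u1+10],None,fx=5,fy=5,interpolation=cv2.INTER_CUBIC); save('crop_'+n,cv2.resize(big,None,fx=.9,fy=.9) if big.shape[0]>600 else big)
E
```

```text
a top 140 [ 0.5343 -0.043   0.2661] [ 0.508 -0.07   0.26 ] [ 0.722 -0.01   0.271]
((616.1038818359375, -35.246124267578125), (214.0, 52.76063919067383), 4.600385665893555)
a base 510 [ 0.5956 -0.0994  0.0163] [ 0.429 -0.153  0.011] [0.807 0.182 0.021]
((632.76025390625, -11.656356811523438), (333.8057861328125, 377.4010314941406), 80.63956451416016)
a black 86 [ 0.5341 -0.1705  0.1198] [ 0.523 -0.231  0.102] [0.58  0.031 0.132]
[0.564 0.024 0.128] [0.569 0.03  0.126] [0.566 0.021 0.127] [0.569 0.03  0.12 ] [0.566 0.014 0.128] [0.57  0.022 0.123] [0.58  0.021 0.131] [0.567 0.013 0.124] [0.577 0.011 0.132] [0.579 0.023 0.122] [0.57  0.016 0.117] [0.577 0.019 0.118] [0.571 0.016 0.111] [0.576 0.021 0.11 ] [ 0.543 -0.123  0.111] [ 0.54  -0.132  0.111] [ 0.545 -0.125  0.108] [ 0.543 -0.13   0.106] [ 0.529 -0.165  0.12 ] [ 0.534 -0.161  0.12 ] [ 0.531 -0.168  0.119] [ 0.536 -0.163  0.118] [ 0.532 -0.176  0.122] [ 0.536 -0.169  0.118] [ 0.533 -0.183  0.124] [ 0.533 -0.172  0.113] [ 0.529 -0.184  0.117] [ 0.535 -0.18   0.116] [ 0.529 -0.195  0.122] [ 0.533 -0.19   0.12 ] [ 0.53  -0.203  0.12
[... 1582 characters left out ...]
 [0.573 0.036 0.124] [0.57  0.034 0.122] [0.568 0.041 0.128] [0.564 0.038 0.124] [0.562 0.04  0.125] [0.559 0.041 0.125] [0.579 0.032 0.118] [0.577 0.038 0.122] [0.574 0.038 0.122] [0.572 0.041 0.124] [0.569 0.044 0.126] [0.567 0.047 0.128] [0.562 0.04  0.121] [0.559 0.041 0.121] [0.577 0.037 0.118] [0.575 0.042 0.121] [0.571 0.04  0.119] [0.569 0.042 0.12 ] [0.565 0.04  0.118] [0.562 0.041 0.118] [0.56  0.045 0.12 ] [0.576 0.034 0.111] [0.574 0.037 0.113] [0.572 0.042 0.116] [0.568 0.041 0.115] [0.565 0.04  0.114] [0.563 0.045 0.117] [0.559 0.042 0.114] [0.578 0.04  0.112] [0.574 0.038 0.11 ] [0.572 0.042 0.112] [0.569 0.045 0.115] [0.565 0.041 0.11 ] [0.562 0.04  0.108] [0.572 0.041 0.108]
```

View pics/crop_a.png

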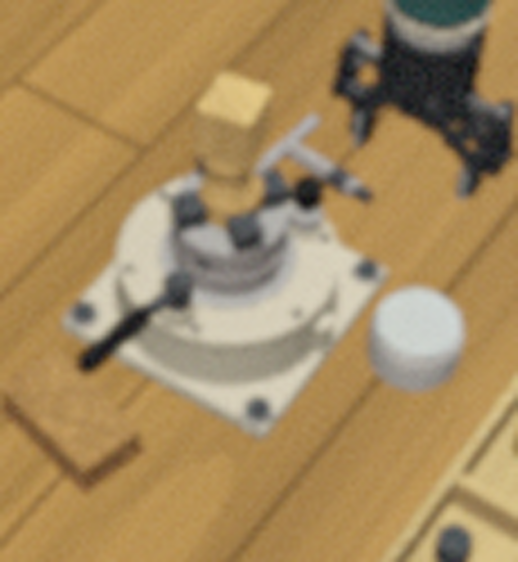

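The crop shows the chuck, the leg top with a top-face centre near (235,100), the knob at (308,192), the lever hub at (178,290) and the handle end at (90,360). The cork block sits under the lever. The wrist camera already faces the stand, so I'll use it for closer measurements.

```bash
python3 - <<'E'
from h import *
a,P=cloud('wrist'); save('w0',a); np.savez('w0.npz',a=a,P=P)
E
```

```text
(no output)
```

View pics/w0.png

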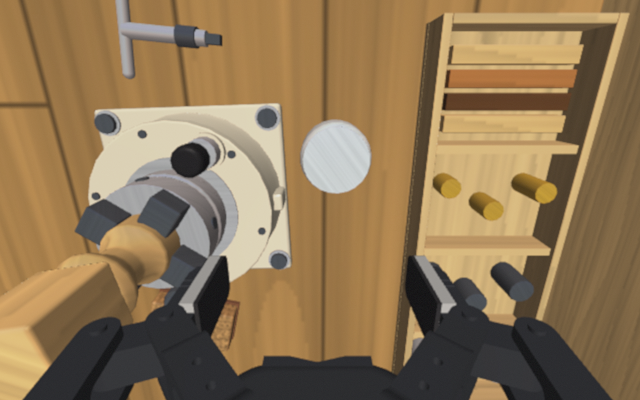

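The wrist view shows the knob at (190,158), base bolts at (106,123), (267,117) and (279,260), and the leg top cut off at lower left. I'll move over the stand for a view from above.

Request:
carry_out:
  offset:
    - [-3, -1, 0]
    - [-3, -1, -1]
    - [-2.5, -1, -2]
    - [-2, -2, -2.5]
    - [-1.5, -2, -2.5]
  delta_rot:
    - [0, 0, 0]
    - [0, 0, 0]
    - [0, 0, 0]
    - [0, 0, 0]
    - [0, 0, 0]

```text
time: 0.57
tool_pos: [0.5948, -0.0702, 0.3534]
tcp_rot: [-0.001, 1.569, 0.001]
wrist_force: [-0.4, -1.0, 1.1]
width: 0.996
```

Request:
carry_out:
  offset:
    - [-2, -1.5, -2.5]
    - [-2, -1.5, -2.5]
    - [-1, 0, 0]
    - [0, 0, 0]
    - [0, 0, 0]
  delta_rot:
    - [0, 0, 0]
    - [0, 0, 0]
    - [0, 0, 0]
    - [0, 0, 0]
    - [0, 0, 0]
  fingers: -1

```text
time: 0.98
tool_pos: [0.5454, -0.1, 0.4017]
tcp_rot: [0.0, 1.569, -0.0]
wrist_force: [0.1, -0.9, -1.0]
width: 0.295
```

```bash
python3 - <<'E'
from h import *
a,P=cloud('wrist'); save('w1',a); np.savez('w1.npz',a=a,P=P); print(read_state()['tool_pos'])
E
```

```text
[ 0.54529098 -0.09962985  0.40027042]
```

View pics/w1.png

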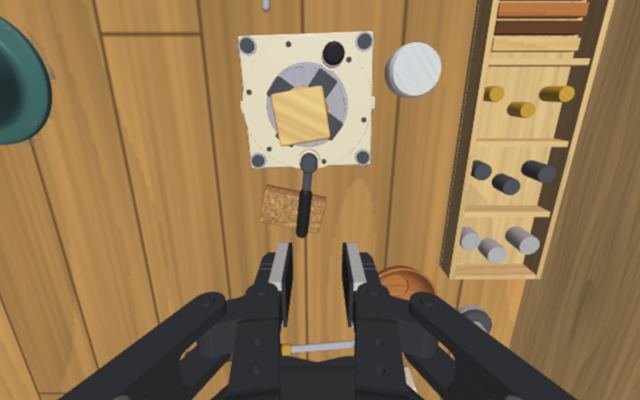

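This view shows the top face at about (301,115), hub at (309,163), handle end at (302,232), knob at (333,53) and base bolts at (247,45), (364,41), (362,157) and (258,160). Now to turn those into positions.

```bash
python3 - <<'E'
from h import *
z=np.load('w1.npz');a=z['a'];P=z['P'].reshape(400,640,3)
m=(abs(P[:,:,2]-.266)<.006); m[:50]=0;m[240:]=0
q=P[m]; print('top',len(q),q.mean(0).round(4),cv2.minAreaRect((q[:,:2]*1000).astype(np.float32)))
m=(abs(P[:,:,2]-.016)<.004)&(a.min(2)>120);m[200:]=0;m[:,:225]=0;m[:,395:]=0
m=cv2.morphologyEx(m.astype(np.uint8),cv2.MORPH_OPEN,np.ones((3,3)))>0
q=P[m]; print('base',len(q),cv2.minAreaRect((q[:,:2]*1000).astype(np.float32)))
g=a.max(2)<75
def blob(n,u0,u1,v0,v1,zl,zh):
    s=np.zeros_like(g);s[v0:v1,u0:u1]=1
    q=P[s&g&(P[:,:,2]>zl)&(P[:,:,2]<zh)]
    print(n,len(q),q.mean(0).round(4),q.min(0).round(4),q.max(0).round(4)); return q
blob('knob',315,350,35,70,.118,.135)
blob('hub',295,325,150,173,.114,.125)
q=blob('handle',290,320,180,240,.105,.13)
l=cv2.fitLine(q[:,:2].astype(np.float32),cv2.DIST_HUBER,0,.01,.01).ravel();print(l,np.degrees(np.arctan2(l[1],l[0])))
m=(abs(P[:,:,2]-.032)<.004);m[:170]=0;m[240:]=0;m[:,:250]=0;m[:,335:]=0
q=P[m];print('cork',cv2.minAreaRect((q[:,:2]*1000).astype(np.float32)))
E
```

```text
top 2790 [ 0.5313 -0.0377  0.2659] ((531.2056274414062, -38.523040771484375), (45.96776580810547, 46.04059982299805), 9.510368347167969)
base 2498 ((530.5936279296875, -15.409210205078125), (208.68568420410156, 254.60894775390625), 1.8828667402267456)
knob 372 [0.5666 0.0264 0.1248] [0.5541 0.0142 0.1185] [0.5791 0.0389 0.1275]
hub 31 [ 0.5354 -0.1191  0.1172] [ 0.524  -0.1278  0.1141] [ 0.545  -0.1058  0.1207]
handle 528 [ 0.5263 -0.1879  0.1196] [ 0.5145 -0.2279  0.1111] [ 0.5376 -0.1405  0.123 ]
[ 0.11032923  0.9938951   0.5263292  -0.18793362] 83.6657
cork ((500.65020751953125, -221.64739990234375), (62.55274200439453, 109.6630859375), 76.58258056640625)
```

Spindle axis is at (0.531,-0.0385), leg yaw about 9.5°, stand yaw about 1.5°, pivot at (0.5335,-0.1165), and the lever points at -96° (clamp about 1.18). I'll shut the fingers, go down on the lever's -x side and push it towards +x.

Request:
carry_out:
  offset:
    - [2, -2.1, -1.6]
    - [2, -2.1, -1.6]
    - [2, -2.1, -1.6]
    - [2, -2.1, -1.6]
    - [2, -2.1, -1.6]
  delta_rot:
    - [0, 0, 0]
    - [0, 0, 0]
    - [0, 0, 0]
    - [0, 0, 0]
    - [0, 0, 0]
  fingers: -1

```text
time: 1.45
tool_pos: [0.4642, -0.2047, 0.2978]
tcp_rot: [-0.0, 1.574, 0.003]
wrist_force: [0.4, -0.6, 0.3]
width: 0.002
```

Request:
carry_out:
  offset:
    - [4, 0, 0]
    - [4, 0, 0]
    - [4, 0, 0]
    - [4, 0, 0]
    - [3, 0, 0]
  delta_rot:
    - [0, 0, 0]
    - [0, 0, 0]
    - [0, 0, 0]
    - [0, 0, 0]
    - [0, 0, 0]

```text
time: 1.87
tool_pos: [0.4624, -0.2029, 0.1055]
tcp_rot: [0.002, 1.577, 0.003]
wrist_force: [-0.5, -0.4, -0.7]
width: 0.004
```

Request:
carry_out:
  offset:
    - [1.0, 0, 0]
    - [0.6, 0, 0]
    - [0, 0, 0]
    - [0, 0, 0]
    - [0, 0, 0]
  delta_rot:
    - [0, 0, 0]
    - [0, 0, 0]
    - [0, 0, 0]
    - [0, 0, 0]
    - [0, 0, 0]

```text
time: 2.28
tool_pos: [0.467, -0.2058, 0.0975]
tcp_rot: [-0.002, 1.567, -0.001]
wrist_force: [0.2, 0.3, 0.3]
width: 0.003
```

Request:
carry_out:
  offset:
    - [0.4, 0, 1]
    - [0, 0, 1]
    - [0, 0, 1]
    - [0, 0, 1]
    - [0, 0, 1]
  delta_rot:
    - [0, 0, 0]
    - [0, 0, 0]
    - [0, 0, 0]
    - [0, 0, 0]
    - [0, 0, 0]

```text
time: 2.7
tool_pos: [0.515, -0.2056, 0.0915]
tcp_rot: [-0.002, 1.574, -0.0]
wrist_force: [-6.6, -4.1, 2.8]
width: -0.004
```

Request:
carry_out:
  offset:
    - [0, 0, 1.2]
    - [0, 0, 1.2]
    - [0, 0, 1.2]
    - [0, 0, 1.2]
    - [0, 0, 1.2]
  delta_rot:
    - [0, 0, 0]
    - [0, 0, 0]
    - [0, 0, 0]
    - [0, 0, 0]
    - [0, 0, 0]

```text
time: 3.12
tool_pos: [0.5732, -0.2042, 0.0896]
tcp_rot: [0.001, 1.578, 0.002]
wrist_force: [-6.1, -1.0, 0.4]
width: -0.003
```

Request:
carry_out:
  offset:
    - [0, 0, -1]
    - [0, 0, -1]
    - [0, 0, -1]
    - [-3, 0, 0]
    - [-4, 0, 0]
  delta_rot:
    - [0, 0, 0]
    - [0, 0, 0]
    - [0, 0, 0]
    - [0, 0, 0]
    - [0, 0, 0]

```text
time: 3.53
tool_pos: [0.5394, -0.2033, 0.1571]
tcp_rot: [0.004, 1.581, 0.003]
wrist_force: [0.8, -0.5, 0.0]
width: -0.001
```

Request:
carry_out:
  offset:
    - [-4, 0, 0]
    - [-4, 0, 0]
    - [-4, 0, 0]
    - [-4, 0, 0]
    - [-4, 1, 0]
  delta_rot:
    - [0, 0, 0]
    - [0, 0, 0]
    - [0, 0, 0]
    - [0, 0, 0]
    - [0, 0, 0]

```text
time: 3.95
tool_pos: [0.5432, -0.196, 0.3635]
tcp_rot: [0.001, 1.57, -0.002]
wrist_force: [0.4, -0.3, -0.9]
width: -0.001
```

Request:
carry_out:
  offset:
    - [-2, 2, 1]
    - [0, 3, 1]
    - [0, 3, 0]
    - [0, 0, 0]
    - [0, 0, 0]
  delta_rot:
    - [0, 0, 0]
    - [0, 0, 0]
    - [0, 0, 0]
    - [0, 0, 0]
    - [0, 0, 0]

```text
time: 4.37
tool_pos: [0.5639, -0.114, 0.3816]
tcp_rot: [-0.002, 1.57, 0.001]
wrist_force: [0.0, -0.4, -0.7]
width: 0.001
```

```bash
cat >> h.py <<'E'
def look(name):
    a,P=cloud('wrist'); save(name,a)
    g=a.max(2)<75
    m=abs(P[:,:,2]-.266)<.006; m&=(np.hypot(P[:,:,0]-.531,P[:,:,1]+.0385)<.045)
    q=P[m]
    if len(q)>50: print('top',len(q),cv2.minAreaRect((q[:,:2]*1000).astype(np.float32)))
    r=np.hypot(P[:,:,0]-.5335,P[:,:,1]+.1165)
    q=P[g&(P[:,:,2]>.105)&(P[:,:,2]<.127)&(r>.045)&(r<.118)&(P[:,:,1]<-.11)]
    if len(q)>20:
        d=q.mean(0)[:2]-[.5335,-.1165]; t=np.arctan2(d[1],d[0]); print('lever',len(q),np.degrees(t),'clamp',-t-np.radians(28.5))
    q=P[g&(np.hypot(P[:,:,0]-.5668,P[:,:,1]-.0265)<.014)&(P[:,:,2]>.105)&(P[:,:,2]<.14)]
    if len(q)>10: print('knob top z',len(q),np.median(q[:,2]),np.percentile(q[:,2],[25,75]))
    return a,P
E
python3 - <<'E'
from h import *
look('w2'); s=read_state(); print(s['tool_pos'],s['q'].round(3),s['time'])
E
```

```text
top 3403 ((531.171142578125, -38.492855072021484), (46.287696838378906, 45.959896087646484), 9.568727493286133)
lever 563 -48.813868007175394 clamp 0.3545438805407497
knob top z 443 0.12489943278732218 [0.12397104 0.12557372]
[ 0.56389144 -0.11488673  0.38130225] [-2.440e-01  1.900e-02  1.611e+00 -1.000e-03  1.512e+00 -2.450e-01] 4.4167
```

View pics/w2.png

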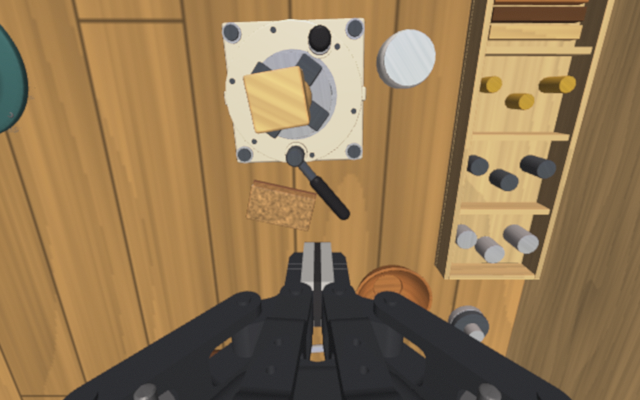

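The lever now reads clamp about 0.35 (handle to (345,214)), so it is loose, and nothing else moved. Now to grip the square top with the jaws turned 9.5° counter-clockwise.

Request:
carry_out:
  offset:
    - [0, 1.9, -0.8]
    - [0, 1.9, -0.8]
    - [0, 1.9, -0.8]
    - [0, 1.9, -0.9]
    - [0, 0, 0]
  delta_rot:
    - [0, 0, 0]
    - [0, 0, 0]
    - [0, 0, 0]
    - [-4.8, 0, 0]
    - [-4.8, 0, 0]
  fingers: 1

```text
time: 4.83
tool_pos: [0.5301, -0.0377, 0.3812]
tcp_rot: [-0.134, 1.567, 0.136]
wrist_force: [-0.3, -0.5, 0.2]
width: 0.706
```

Request:
carry_out:
  offset:
    - [2, 0, 0]
    - [1, 0, 0]
    - [0, 0, 0]
    - [0, 0, 0]
    - [0, 0, 0]
  delta_rot:
    - [0, 0, 0]
    - [0, 0, 0]
    - [0, 0, 0]
    - [0, 0, 0]
    - [0, 0, 0]

```text
time: 5.25
tool_pos: [0.532, -0.0397, 0.3514]
tcp_rot: [-0.131, 1.567, 0.13]
wrist_force: [0.0, -0.3, 0.5]
width: 1.004
```

```bash
python3 - <<'E'
from h import *
s=read_state(); R=Ro.from_rotvec(s['tcp_rot']).as_matrix(); print(s['tool_pos'],R.round(3),s['q'].round(3),s['width'],s['torque'])
print('cm in tool',100*R.T@(np.array([.5312,-.0385,.22])-s['tool_pos']))
E
```

```text
[ 0.53195415 -0.03972995  0.35142301] [[-0.    -0.166  0.986]
 [-0.     0.986  0.166]
 [-1.    -0.    -0.   ]] [-0.121 -0.058  1.739 -0.     1.46  -0.287] 1.003904264543431 [-0.00674433  0.00909421 -0.03078928]
cm in tool [13.14230238  0.13473915 -0.05127016]
```

Request:
carry_out:
  offset:
    - [3.5, 0.1, 0]
    - [3.5, 0, 0]
    - [3, 0, 0]
    - [2, 0, 0]
    - [1.1, 0, 0]
  delta_rot:
    - [0, 0, 0]
    - [0, 0, 0]
    - [0, 0, 0]
    - [0, 0, 0]
    - [0, 0, 0]

```text
time: 5.67
tool_pos: [0.5305, -0.0382, 0.2176]
tcp_rot: [-0.131, 1.571, 0.132]
wrist_force: [-0.1, 0.4, -0.4]
width: 0.997
```

Request:
carry_out:
  offset:
    - [0, 0, 0]
    - [0, 0, 0]
    - [0, 0, 0]
    - [0, 0, 0]
    - [0, 0, 0]
  delta_rot:
    - [0, 0, 0]
    - [0, 0, 0]
    - [0, 0, 0]
    - [0, 0, 0]
    - [0, 0, 0]
  fingers: -1
  newtons: 60

```text
time: 6.08
tool_pos: [0.531, -0.0387, 0.2231]
tcp_rot: [-0.133, 1.568, 0.131]
wrist_force: [-7.5, -1.7, 6.0]
width: 0.526
```

Request:
carry_out:
  offset:
    - [0, 0, 0]
    - [0, 0, 0]
    - [0, 0, 0]
    - [0, 0, 0]
    - [0, 0, 0]
  delta_rot:
    - [0, 0, 0]
    - [0, 0, 0]
    - [0, 0, 0]
    - [0, 0, 0]
    - [0, 0, 0]
  newtons: 100

```text
time: 6.5
tool_pos: [0.531, -0.0387, 0.2232]
tcp_rot: [-0.133, 1.568, 0.131]
wrist_force: [-7.2, -1.3, 6.9]
width: 0.528
```

```bash
cat >> h.py <<'E'
def st():
    s=read_state(); R=Ro.from_rotvec(s['tcp_rot']).as_matrix()
    print('t %.2f pos'%s['time'],s['tool_pos'].round(4),'yaw deg %.1f'%np.degrees(np.arctan2(R[1,2],R[0,2])),'F',s['wrist_force'].round(1),'M',s['torque'].round(3),'w %.3f'%s['width'],'q1 %.3f q6 %.3f'%(s['q'][0],s['q'][5]))
E
python3 -c "
from h import *
st(); look('w3')"
```

```text
t 6.50 pos [ 0.531  -0.0387  0.2232] yaw deg 9.6 F [-7.2 -1.3  6.9] M [-0.217  1.606 -0.014] w 0.528 q1 -0.118 q6 -0.286
top 13139 ((530.7799072265625, -38.278690338134766), (88.6327896118164, 46.69587326049805), 8.604317665100098)
knob top z 969 0.12497959757255685 [0.12417743 0.1255391 ]
```

The grip is good and the knob is visible (z 0.125, riding). I'll turn clockwise, so the wrist camera stays on the knob's side, in steps.

Request:
carry_out:
  offset:
    - [0, 0, 0]
    - [0, 0, 0]
    - [0, 0, 0]
    - [0, 0, 0]
    - [0, 0, 0]
  delta_rot:
    - [2, 0, 0]
    - [2, 0, 0]
    - [2, 0, 0]
    - [2, 0, 0]
    - [2, 0, 0]

```text
time: 6.97
tool_pos: [0.5312, -0.0387, 0.2232]
tcp_rot: [0.005, 1.572, -0.007]
wrist_force: [-6.9, -1.1, 5.7]
width: 0.527
```

```bash
python3 -c "
from h import *
st(); look('w4')"
```

```text
t 6.97 pos [ 0.5312 -0.0387  0.2232] yaw deg -0.4 F [-6.9 -1.1  5.7] M [-0.199  1.671  0.326] w 0.527 q1 -0.118 q6 -0.110
top 13168 ((531.0418701171875, -38.129119873046875), (46.66336441040039, 88.56324768066406), 89.16402435302734)
knob top z 979 0.12501182657403323 [0.12424699 0.12561009]
```

Request:
carry_out:
  offset:
    - [0, 0, 0]
    - [0, 0, 0]
    - [0, 0, 0]
    - [0, 0, 0]
    - [0, 0, 0]
  delta_rot:
    - [1, 0, 0]
    - [1, 0, 0]
    - [1, 0, 0]
    - [1, 0, 0]
    - [0, 0, 0]

```text
time: 7.43
tool_pos: [0.5312, -0.0387, 0.2233]
tcp_rot: [0.06, 1.571, -0.062]
wrist_force: [-5.4, -1.6, 6.4]
width: 0.527
```

```bash
python3 -c "
from h import *
st(); look('w5')"
```

```text
t 7.43 pos [ 0.5312 -0.0387  0.2233] yaw deg -4.5 F [-5.4 -1.6  6.4] M [-0.167  1.716 -0.144] w 0.527 q1 -0.118 q6 -0.040
top 13158 ((531.17431640625, -38.4205436706543), (47.2547721862793, 88.60250091552734), 85.90657043457031)
knob top z 984 0.12501633087640218 [0.12431811 0.1255151 ]
```

Request:
carry_out:
  offset:
    - [0, 0, 0]
    - [0, 0, 0]
    - [0, 0, 0]
    - [0, 0, 0]
    - [0, 0, 0]
  delta_rot:
    - [1, 0, 0]
    - [1, 0, 0]
    - [1, 0, 0]
    - [1, 0, 0]
    - [0, 0, 0]

```text
time: 7.9
tool_pos: [0.5313, -0.0387, 0.2232]
tcp_rot: [0.115, 1.568, -0.117]
wrist_force: [-5.1, -1.4, 5.7]
width: 0.525
```

```bash
python3 -c "
from h import *
st(); look('w6')"
```

```text
t 7.90 pos [ 0.5313 -0.0387  0.2232] yaw deg -8.5 F [-5.1 -1.4  5.7] M [-0.098  1.68  -0.124] w 0.525 q1 -0.119 q6 0.030
top 13148 ((531.2125244140625, -37.93122100830078), (46.557579040527344, 88.64513397216797), 82.33026123046875)
knob top z 994 0.12499417274501519 [0.12424865 0.12556216]
```

Request:
carry_out:
  offset:
    - [0, 0, 0]
    - [0, 0, 0]
    - [0, 0, 0]
    - [0, 0, 0]
    - [0, 0, 0]
  delta_rot:
    - [1, 0, 0]
    - [1, 0, 0]
    - [1, 0, 0]
    - [1, 0, 0]
    - [0, 0, 0]

```text
time: 8.37
tool_pos: [0.5313, -0.0387, 0.2232]
tcp_rot: [0.17, 1.564, -0.172]
wrist_force: [-5.1, -1.9, 5.9]
width: 0.525
```

```bash
python3 -c "
from h import *
st(); look('w7')"
```

```text
t 8.37 pos [ 0.5313 -0.0387  0.2232] yaw deg -12.5 F [-5.1 -1.9  5.9] M [-0.084  1.714 -0.143] w 0.525 q1 -0.119 q6 0.099
top 13165 ((531.1087646484375, -37.824886322021484), (46.28140640258789, 88.45046997070312), 76.98312377929688)
knob top z 997 0.12497186933435667 [0.12427662 0.12558466]
```

Request:
carry_out:
  offset:
    - [0, 0, 0]
    - [0, 0, 0]
    - [0, 0, 0]
    - [0, 0, 0]
    - [0, 0, 0]
  delta_rot:
    - [1, 0, 0]
    - [1, 0, 0]
    - [1, 0, 0]
    - [1, 0, 0]
    - [0, 0, 0]

```text
time: 8.83
tool_pos: [0.5314, -0.0387, 0.2232]
tcp_rot: [0.224, 1.559, -0.227]
wrist_force: [-4.8, -2.8, 5.0]
width: 0.528
```

```bash
python3 -c "
from h import *
st(); look('w8')"
```

```text
t 8.83 pos [ 0.5314 -0.0387  0.2232] yaw deg -16.5 F [-4.8 -2.8  5. ] M [ 0.051  1.695 -0.106] w 0.528 q1 -0.119 q6 0.169
top 13138 ((531.0466918945312, -38.056182861328125), (47.04316711425781, 88.65927124023438), 73.13719177246094)
knob top z 986 0.12496970670474432 [0.12428504 0.1255112 ]
```

Request:
carry_out:
  offset:
    - [0, 0, 0]
    - [0, 0, 0]
    - [0, 0, 0]
    - [0, 0, 0]
    - [0, 0, 0]
  delta_rot:
    - [1, 0, 0]
    - [1, 0, 0]
    - [1, 0, 0]
    - [1, 0, 0]
    - [0, 0, 0]

```text
time: 9.3
tool_pos: [0.5315, -0.0387, 0.2232]
tcp_rot: [0.279, 1.553, -0.281]
wrist_force: [-5.7, -2.5, 4.8]
width: 0.531
```

```bash
python3 -c "
from h import *
st(); look('w9')"
```

```text
t 9.30 pos [ 0.5315 -0.0387  0.2232] yaw deg -20.5 F [-5.7 -2.5  4.8] M [ 0.019  1.676 -0.089] w 0.531 q1 -0.119 q6 0.239
top 13149 ((531.197021484375, -37.97512435913086), (46.773338317871094, 88.65474700927734), 69.49313354492188)
lever 166 -43.726636634115195 clamp 0.2657549432700973
knob top z 986 0.12501882699436823 [0.12434744 0.1255822 ]
```

Request:
carry_out:
  offset:
    - [0, 0, 0]
    - [0, 0, 0]
    - [0, 0, 0]
    - [0, 0, 0]
    - [0, 0, 0]
  delta_rot:
    - [1, 0, 0]
    - [1, 0, 0]
    - [1, 0, 0]
    - [1, 0, 0]
    - [0, 0, 0]

```text
time: 9.77
tool_pos: [0.5315, -0.0387, 0.2232]
tcp_rot: [0.334, 1.545, -0.336]
wrist_force: [-4.3, -2.9, 4.4]
width: 0.526
```

```bash
python3 -c "
from h import *
st(); look('w10')"
```

```text
t 9.77 pos [ 0.5315 -0.0387  0.2232] yaw deg -24.5 F [-4.3 -2.9  4.4] M [ 0.099  1.707 -0.067] w 0.526 q1 -0.119 q6 0.309
top 13149 ((531.1788330078125, -37.875282287597656), (47.03356170654297, 88.59910583496094), 64.21517944335938)
lever 571 -45.20192268440392 clamp 0.2915035422563781
knob top z 982 0.12500411488132424 [0.12431916 0.12561003]
```

Request:
carry_out:
  offset:
    - [0, 0, 0]
    - [0, 0, 0]
    - [0, 0, 0]
    - [0, 0, 0]
    - [0, 0, 0]
  delta_rot:
    - [1.2, 0, 0]
    - [1.2, 0, 0]
    - [1.2, 0, 0]
    - [1.2, 0, 0]
    - [0, 0, 0]

```text
time: 10.23
tool_pos: [0.5316, -0.0388, 0.2232]
tcp_rot: [0.4, 1.533, -0.401]
wrist_force: [-4.6, -3.2, 4.8]
width: 0.524
```

```bash
python3 -c "
from h import *
st(); look('w11')"
```

```text
t 10.23 pos [ 0.5316 -0.0388  0.2232] yaw deg -29.3 F [-4.6 -3.2  4.8] M [ 0.187  1.7   -0.047] w 0.524 q1 -0.119 q6 0.393
top 13152 ((531.2728881835938, -38.04607009887695), (46.88427734375, 88.33567810058594), 60.82875442504883)
lever 1072 -46.71816718264085 clamp 0.31796700101586184
knob top z 985 0.1250322463947461 [0.12435122 0.12560629]
```

Request:
carry_out:
  offset:
    - [0, 0, 0]
    - [0, 0, 0]
    - [0, 0, 0]
    - [0, 0, 0]
    - [0, 0, 0]
  delta_rot:
    - [1.2, 0, 0]
    - [1.2, 0, 0]
    - [1.2, 0, 0]
    - [1.2, 0, 0]
    - [0, 0, 0]

```text
time: 10.7
tool_pos: [0.5316, -0.0388, 0.2232]
tcp_rot: [0.465, 1.52, -0.467]
wrist_force: [-3.1, -4.2, 5.2]
width: 0.526
```

```bash
python3 -c "
from h import *
st(); look('w12')"
```

```text
t 10.70 pos [ 0.5316 -0.0388  0.2232] yaw deg -34.1 F [-3.1 -4.2  5.2] M [ 0.237  1.683 -0.195] w 0.526 q1 -0.119 q6 0.477
top 13146 ((531.5639038085938, -37.9114990234375), (46.86520004272461, 88.31584167480469), 56.30914306640625)
lever 1271 -47.3825248135728 clamp 0.3295622290863738
knob top z 982 0.12460879168840108 [0.12391531 0.1252117 ]
```

Request:
carry_out:
  offset:
    - [0, 0, 0]
    - [0, 0, 0]
    - [0, 0, 0]
    - [0, 0, 0]
    - [0, 0, 0]
  delta_rot:
    - [1.2, 0, 0]
    - [1.2, 0, 0]
    - [1.2, 0, 0]
    - [1.2, 0, 0]
    - [0, 0, 0]

```text
time: 11.17
tool_pos: [0.5317, -0.0388, 0.2232]
tcp_rot: [0.532, 1.504, -0.533]
wrist_force: [-3.4, -3.2, 5.2]
width: 0.527
```

```bash
python3 -c "
from h import *
st(); look('w13')"
```

```text
t 11.17 pos [ 0.5317 -0.0388  0.2232] yaw deg -39.0 F [-3.4 -3.2  5.2] M [ 0.233  1.656 -1.088] w 0.527 q1 -0.119 q6 0.562
top 13149 ((531.5621948242188, -37.79475784301758), (46.54001235961914, 88.58096313476562), 50.61693572998047)
lever 1325 -47.36025683009176 clamp 0.3291735794568499
knob top z 946 0.12020282452437436 [0.11946911 0.12078356]
```

The knob has dropped 4.8 mm and the torque is pulling strongly onward. A little further to the bottom.

Request:
carry_out:
  offset:
    - [0, 0, 0]
    - [0, 0, 0]
    - [0, 0, 0]
    - [0, 0, 0]
    - [0, 0, 0]
  delta_rot:
    - [0.7, 0, 0]
    - [0.7, 0, 0]
    - [0, 0, 0]
    - [0, 0, 0]
    - [0, 0, 0]

```text
time: 11.63
tool_pos: [0.5317, -0.0388, 0.2232]
tcp_rot: [0.548, 1.5, -0.55]
wrist_force: [-3.9, -3.4, 4.6]
width: 0.525
```

```bash
python3 -c "
from h import *
st(); look('w14')"
```

```text
t 11.63 pos [ 0.5317 -0.0388  0.2232] yaw deg -40.2 F [-3.9 -3.4  4.6] M [0.363 1.641 0.013] w 0.525 q1 -0.119 q6 0.583
top 13117 ((531.4754638671875, -37.820831298828125), (46.67095947265625, 88.72386169433594), 49.30073165893555)
lever 1345 -47.337458711767404 clamp 0.3287756772288306
knob top z 944 0.11940825771627361 [0.11873722 0.11999811]
```

Torque is zero and the knob is 5.6 mm down, so this is the bottom of the notch. Letting go, lifting clear and checking.

Request:
carry_out:
  offset:
    - [0, 0, 0]
    - [0, 0, 0]
    - [0, 0, 0]
    - [0, 0, 0]
    - [0, 0, 0]
  delta_rot:
    - [0, 0, 0]
    - [0, 0, 0]
    - [0, 0, 0]
    - [0, 0, 0]
    - [0, 0, 0]
  fingers: 1

```text
time: 12.1
tool_pos: [0.5322, -0.0379, 0.2207]
tcp_rot: [0.549, 1.499, -0.549]
wrist_force: [0.1, 0.5, -0.6]
width: 0.998
```

Request:
carry_out:
  offset:
    - [0, 0, 0]
    - [-2, 0, 0]
    - [-4, 0, 0]
    - [-4, 0, 0]
    - [-4, 0, 0]
  delta_rot:
    - [0, 0, 0]
    - [0, 0, 0]
    - [0, 0, 0]
    - [0, 0, 0]
    - [0, 0, 0]

```text
time: 12.52
tool_pos: [0.5313, -0.0379, 0.3612]
tcp_rot: [0.549, 1.502, -0.549]
wrist_force: [0.6, -0.2, 0.3]
width: 1.0
```

Request:
carry_out:
  offset:
    - [-2, 0, 0]
    - [0, 0, 0]
    - [0, 0, 0]
    - [0, 0, 0]
    - [0, 0, 0]
  delta_rot:
    - [0, 0, 0]
    - [-6.7, 0, 0]
    - [-6.7, 0, 0]
    - [-6.7, 0, 0]
    - [-6.7, 0, 0]
  fingers: -1

```text
time: 12.93
tool_pos: [0.5319, -0.038, 0.3805]
tcp_rot: [0.179, 1.563, -0.179]
wrist_force: [-0.2, -1.2, -0.8]
width: 0.302
```

Request:
carry_out:
  offset:
    - [0, 0, 0]
    - [0, 0, 0]
    - [0, -4, 0]
    - [0, -3.6, 0]
    - [0, 0, 0]
  delta_rot:
    - [-6.7, 0, 0]
    - [-6.7, 0, 0]
    - [0, 0, 0]
    - [0, 0, 0]
    - [0, 0, 0]

```text
time: 13.35
tool_pos: [0.5317, -0.1188, 0.3799]
tcp_rot: [-0.0, 1.571, -0.006]
wrist_force: [0.4, 0.6, 0.1]
width: 0.003
```

```bash
python3 -c "
from h import *
st(); look('w15'); st()"
```

```text
t 13.35 pos [ 0.5317 -0.1188  0.3799] yaw deg -0.2 F [0.4 0.6 0.1] M [ 0.045 -0.027  0.006] w 0.003 q1 -0.263 q6 -0.259
top 3519 ((531.351806640625, -38.46834945678711), (46.09033966064453, 45.9997673034668), 49.848880767822266)
lever 564 -49.15726443609913 clamp 0.3605372788650596
knob top z 444 0.11932501516762761 [0.11845518 0.12009544]
t 13.40 pos [ 0.5317 -0.1164  0.3799] yaw deg -0.2 F [-0.5  0.2  0.2] M [-0.033  0.012  0.017] w 0.001 q1 -0.261 q6 -0.257
```

View pics/w15.png

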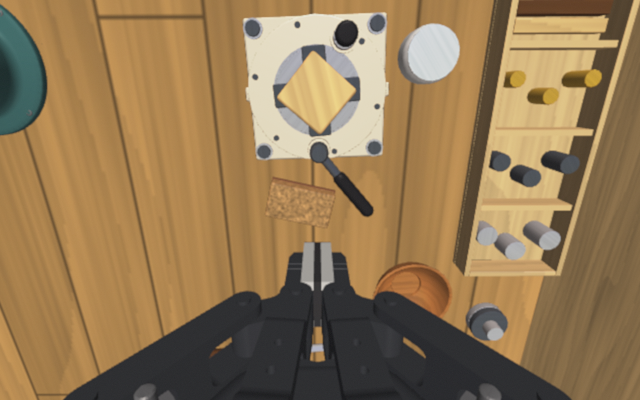

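The leg settled at 49.8° and the knob is still 5.6 mm down with the robot off. The lever (handle to (368,210)) is loose, and the cork, bowl and tin have not moved. Now to go round to the lever's +x side.

Request:
carry_out:
  offset:
    - [1.5, -0.6, 2.1]
    - [1.5, -0.6, 2.1]
    - [1.5, -0.6, 2.1]
    - [1.5, -0.6, 2.1]
    - [1.5, -0.6, 2.0]
  delta_rot:
    - [0, 0, 0]
    - [0, 0, 0]
    - [0, 0, 0]
    - [0, 0, 0]
    - [0, 0, 0]
  fingers: -1

```text
time: 13.82
tool_pos: [0.6369, -0.1432, 0.3045]
tcp_rot: [0.0, 1.571, 0.001]
wrist_force: [-0.1, 0.5, 1.1]
width: 0.001
```

Request:
carry_out:
  offset:
    - [4, 0, 0]
    - [4, 0, 0]
    - [4, 0, 0]
    - [4, 0, 0]
    - [3, 0, 0]
  delta_rot:
    - [0, 0, 0]
    - [0, 0, 0]
    - [0, 0, 0]
    - [0, 0, 0]
    - [0, 0, 0]

```text
time: 14.23
tool_pos: [0.6341, -0.1423, 0.1112]
tcp_rot: [0.001, 1.575, 0.002]
wrist_force: [0.9, 0.5, -0.5]
width: -0.001
```

Request:
carry_out:
  offset:
    - [1.5, 0, 0]
    - [0.9, 0, 0]
    - [0, 0, 0]
    - [0, 0, 0]
    - [0, 0, 0]
  delta_rot:
    - [0, 0, 0]
    - [0, 0, 0]
    - [0, 0, 0]
    - [0, 0, 0]
    - [0, 0, 0]

```text
time: 14.65
tool_pos: [0.6376, -0.1441, 0.0935]
tcp_rot: [-0.001, 1.567, -0.0]
wrist_force: [0.4, -0.3, -0.1]
width: -0.004
```

Request:
carry_out:
  offset:
    - [0, -0.7, -0.8]
    - [0, -0.7, -0.8]
    - [0, -0.7, -0.8]
    - [0, -1.1, -1.0]
    - [0, -1.1, -1.0]
  delta_rot:
    - [0, 0, 0]
    - [0, 0, 0]
    - [0, 0, 0]
    - [0, 0, 0]
    - [0, 0, 0]

```text
time: 15.07
tool_pos: [0.592, -0.1864, 0.0923]
tcp_rot: [0.003, 1.568, 0.001]
wrist_force: [3.4, 6.5, 0.7]
width: -0.001
```

Request:
carry_out:
  offset:
    - [0, -0.6, -0.9]
    - [0, -0.6, -0.9]
    - [0, -0.5, -0.9]
    - [0, -0.4, -0.9]
    - [0, -0.3, -0.8]
  delta_rot:
    - [0, 0, 0]
    - [0, 0, 0]
    - [0, 0, 0]
    - [0, 0, 0]
    - [0, 0, 0]

```text
time: 15.48
tool_pos: [0.549, -0.2116, 0.0926]
tcp_rot: [0.002, 1.565, -0.001]
wrist_force: [7.1, 3.9, -1.0]
width: -0.002
```

```bash
python3 -c "
from h import *
st(); look('w16'); st()"
```

```text
t 15.48 pos [ 0.549  -0.2116  0.0926] yaw deg -0.1 F [ 7.1  3.9 -1. ] M [ 0.685 -1.291 -0.117] w -0.002 q1 -0.412 q6 -0.412
lever 5482 -91.38842879681093 clamp 1.0976101439103667
t 15.53 pos [ 0.5477 -0.212   0.0925] yaw deg -0.1 F [4.8 2.1 1.6] M [ 0.375 -0.799 -0.067] w -0.000 q1 -0.413 q6 -0.412
```

Request:
carry_out:
  offset:
    - [0, 0, -0.2]
    - [0, 0, -0.2]
    - [0, 0, 0]
    - [0, 0, 0]
    - [0, 0, 0]
  delta_rot:
    - [0, 0, 0]
    - [0, 0, 0]
    - [0, 0, 0]
    - [0, 0, 0]
    - [0, 0, 0]

```text
time: 15.95
tool_pos: [0.5458, -0.212, 0.0927]
tcp_rot: [0.001, 1.564, -0.002]
wrist_force: [6.8, 1.8, -1.0]
width: 0.002
```

Request:
carry_out:
  offset:
    - [0, 0, 1]
    - [0, 0, 1.5]
    - [0, 0, 1.5]
    - [-4, 0, 0]
    - [-4, 0, 0]
  delta_rot:
    - [0, 0, 0]
    - [0, 0, 0]
    - [0, 0, 0]
    - [0, 0, 0]
    - [0, 0, 0]

```text
time: 16.37
tool_pos: [0.5809, -0.2106, 0.1675]
tcp_rot: [0.003, 1.58, 0.002]
wrist_force: [0.4, 1.1, 0.5]
width: 0.003
```

Request:
carry_out:
  offset:
    - [-4, 0, 0]
    - [-4, 0, 0]
    - [-4, 0, 0]
    - [-4, 0, 0]
    - [-4, 0, 0]
  delta_rot:
    - [0, 0, 0]
    - [0, 0, 0]
    - [0, 0, 0]
    - [0, 0, 0]
    - [0, 0, 0]

```text
time: 16.78
tool_pos: [0.5828, -0.2117, 0.3734]
tcp_rot: [0.0, 1.571, -0.001]
wrist_force: [1.2, -0.1, -0.2]
width: -0.001
```

Request:
carry_out:
  offset:
    - [-1, 2.5, 0]
    - [0, 3, 0]
    - [0, 3, 0]
    - [0, 0, 0]
    - [0, 0, 0]
  delta_rot:
    - [0, 0, 0]
    - [0, 0, 0]
    - [0, 0, 0]
    - [0, 0, 0]
    - [0, 0, 0]

```text
time: 17.2
tool_pos: [0.5834, -0.1255, 0.3816]
tcp_rot: [-0.002, 1.571, 0.001]
wrist_force: [-0.0, -0.2, 0.1]
width: 0.002
```

```bash
python3 -c "
from h import *
st(); look('w17'); st()"
```

```text
t 17.20 pos [ 0.5834 -0.1255  0.3816] yaw deg 0.1 F [-0.  -0.2  0.1] M [-0.017 -0.033 -0.058] w 0.002 q1 -0.253 q6 -0.255
top 3575 ((531.2965698242188, -38.39488983154297), (45.99889373779297, 46.22044372558594), 49.70338821411133)
lever 536 -95.92310782009636 clamp 1.176755223387818
knob top z 443 0.11924755425868921 [0.11836344 0.11998835]
t 17.25 pos [ 0.5834 -0.1264  0.3813] yaw deg 0.0 F [ 0.1 -0.2  0.5] M [-0.009  0.009  0.003] w -0.001 q1 -0.255 q6 -0.255
```

View pics/w17.png

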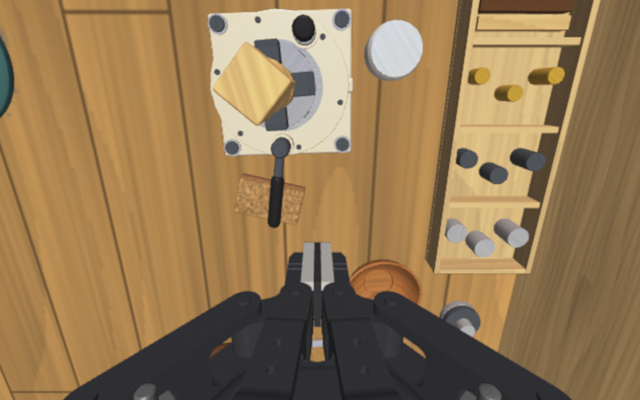

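The lever is home: -95.9° gives clamp about 1.18. At the start it stood at -96.3°, which the task says is at least 1.13. The knob is at z 0.1192, fully dropped, and the robot is clear. Handing in.

```bash
python3 -c "
from h import *
print(finish_job()); st()"
```

```text
the job is handed in; nothing more can be done
None
the job is handed in; nothing more can be done
```

The leg is locked in a notch and the job is handed in at about 17 s of the 67 s allowed; `finish_job` gives no verdict.

I pushed the lever loose with shut fingers, to clamp about 0.35. I then gripped the square top and turned it about 50° clockwise until the plunger dropped, let go, and pushed the lever home from its other side.

- **Plunger:** the knob top went from z = 0.1250 to 0.1193 m, a drop of about 5.6 mm. It stayed down after I let go and after clamping. The turning torque was about zero at the bottom, and the leg's angle (49.7° to 49.8°) did not change when the clamp was closed.
- **Clamp lever:** about 1.18 rad from the camera, good to roughly 0.03, against the 1.1 needed.
- **Surroundings:** wrist forces read about zero with the gripper about 0.38 m up and clear. In the last picture the cork block, tin and bowl look unmoved. I did not look again at the chuck key, gouge, mallet and calipers, but the arm's path stayed clear of them.

One lever reading, about 1.10 rad mid-push, was spoiled by gripper pixels in the picture, so I pushed about 4 mm more and measured again with the arm clear. No other check failed or disagreed.

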